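# Screw the filler cap onto the clamped flask

## Robot

A 6-joint arm with a two-finger parallel gripper is mounted at the origin on the work surface. World frame = base frame: x ahead of the robot, y to its left, z up, the work surface at z = 0. Lengths are in mm, angles in rad, forces in N, time in s.
With the tool pointing down it reaches from about 275 to 1000 mm from the base axis. Payload 8.4 kg.
Tool frame: the origin (TCP) lies at the very end of the fingers, on their centre line; the grasp point (between the pads) lies 19 mm behind it; z points along the fingers, y is the direction in which the jaws open and shut (so a half turn about z gives the same grasp; the last joint's range is limited). The gripper opens to 85 mm and grips with 20 to 120 N. Pads are 22 mm wide; open, the fingers measure 114 mm over their backs; the gripper's body (76 mm by 85 mm) begins 54 mm behind the grasp point. The pads swing forward as they close: fully open they stand 13 mm farther back than shut.
Start: joints at [-1.159, 0.353, 1.633, -0, 1.155, -0.002], TCP at [251.306, -572.253, 231.281] pointing down, gripper open.
Joint ranges: [-2.63, 2.63], [-0.92, 2.1], [0.06, 2.66], [-1.3, 4.44], [0, 2.69], [-3.02, 3.02]. Speed limits (rad/s): [2.22, 2.22, 2.79, 3.14, 3.14, 3.14].

## Interface

Orientations are given as [roll, pitch, yaw] about the fixed x, y, z axes, in that order (R = Rz(yaw) Ry(pitch) Rx(roll)).
In Python, from rig import r, vision gives the robot as it stands.
- The arm moves only by the tool move_arm, never from a script. Its argument "series" is text: rows parted by semicolons, each of 7 numbers parted by spaces: the closure, from -1 (fully open) to 1 (shut), then the shift along the tool's x, y, z in units of 40 mm (1.0 is 40 mm), then the turn, a rotation vector about the tool's x, y, z in degrees. In form: grip tx ty tz ax ay az; .... A call has 1 to 20 rows; each row shifts and turns the pose as measured when the row begins, along the tool's axes as they then stand; what a row does not reach is not made up. A row lasts 1/8 s, in which the tool goes at most 62.5 mm and 10.7 degrees, less where a joint would pass 70% of its speed; a pose out of reach is approached as far as the arm can. A call is refused whole if a number of a shift passes 1 or a number of a turn 10.7, either way. A call with a gripper value outside its range is refused whole. The fingers move at their own pace and stop on an object; "grip_force" is the grip in N (left out, the last holds). Time passes only in rows, so rows that do not move let the fingers close. It gives the time, the measured TCP pose, the force and the opening at its end, in the units of the state.
- r.sense(): the state, without advancing time (a new reading comes with each control period).
- vision.grab_frame(name): name is "side" or "top"; returns the picture (384x512x3 uint8, red, green, blue); there is no depth.
- vision.camera_params(name): a dict with "fx", "fy", "cx", "cy" (pixels), "k1" (the pictures are not rectified: a ray, as slopes to the right and down, at radius r is drawn at 1 + k1 r^2 times it, then the intrinsics apply), "position" and "rotation" of the camera in the world. Camera axes: x right, y up, looking along -z (the intrinsics and any distortion apply to the point x, -y, -z); pixel columns grow to the right and rows downward; lengths in mm; the calibration is good to about 2 mm. A picture is of the moment at which its call begins. camera_params takes no time and is no camera call.
- r.sign_off(): hands the job in, once; it reports no verdict.
The state is a dict: "clock": time; "qpos": joint angles; "qvel": joint speeds; "joint_efforts": joint torques, N m; "eef_pos": TCP position; "tcp_rot": TCP orientation; "contact_force": force on the tool from outside, world axes, zero at the start; "wrist_torque": the same for the moment, N m; "opening": opening from 0.0 (shut) to 1.0 (fully open).
Only numpy, scipy, OpenCV 4.12 (cv2) and the standard library are available. Lean on these libraries where they do the work, as an engineer would, in place of code of your own. Each camera call takes 0.05 s, during which the arm holds its last target. There are 200 camera calls.

## Task

Pick up the loose black cap with the finger bar and screw it fully home on the neck of the brown flask in the clamp. Turn it gently backwards on the neck until it drops into the thread start, then run it in squarely and without forcing, let go of it, and leave the other things on the bench where they are.

Things in the scene. Friction and masses are not known exactly. Their poses are not given: they have to be found in the camera images.
- cap_center (a point): Loose black plastic screw cap, 54 mm diameter, 53 mm tall, about 70 g, standing open side down on the bench. The point is on its axis, half-way up (26.5 mm above the skirt's lower edge), z up. The lower 27 mm are the round skirt: 3 mm wall, bore 48 mm wide, 24 mm deep.
- cap_bar (a point): Centre of the upright finger bar on the cap's roof, 13.5 mm above the cap's centre. The bar is 44 mm long (along x), 12 mm thick (along y), 26 mm tall (13 mm above and below this point). Grip it across the 12 mm, close above the roof, and turn the cap by it.
- cap_lugs (a point): Point on the cap's axis level with the undersides of its three inner lugs, 3 mm above the skirt's lower edge and 23.5 mm below the cap's centre. Lugs: 120 degrees apart, 3.5 mm wide, 3 mm high, reaching in to 18.5 mm from the axis.
- cap: The same cap; origin on its axis at the skirt's lower edge, axes as the other cap points.
- clamp: Fixed grey clamp on a 130 mm square plate, holding a brown flask of 90 mm diameter upright; origin on the bench under the neck's axis, z up. The flask is turned any way round in it, so where the threads start is not given by this frame: find it by feel.
- neck (a point): On the neck's axis, level with the highest part of the thread tops, 140 mm above the bench. A tapered nose rises 6 mm higher (24 mm wide at its tip, 34 mm at its root). Three right-hand threads, 120 degrees apart, 3 mm thick, 22 mm out from the axis (1.5 mm play in the cap), each fall 3.3 mm per radian clockwise seen from above and end clockwise in a stop.
- thread_top (a point): Same as the neck point. The lugs of a cap set down mostly rest on the thread tops, 0 to 5 mm below it; clockwise they jam there on the stops. They may also rest on the stops, 2.3 mm below, and slip 3 mm off when turned anticlockwise: not the start. Anticlockwise under light pressure the cap climbs to 0 mm within 2 rad, then drops about 7 mm into the start, a gap only 0.19 rad wider than a lug.
- thread_start (a point): On the neck's axis, 7 mm below the neck point: height of the lugs' undersides (within 0.5 mm) once they have dropped into the thread start. There a stop blocks the cap from turning further anticlockwise.
- thread_home (a point): On the neck's axis, 12.7 mm below the neck point: height of the lugs' undersides with the cap fully home. From the start it runs in clockwise by 1.6 to 1.85 rad, sinking 3.3 mm per radian, with 1.6 mm vertical play, until the lugs meet the stops. Under 10 N of push and 0.5 N m of turn is enough; over 60 N of push, or about 1 N m against the stops, damages the thread.
- vial0: Bystander: small brown bottle with black cap, 31 mm diameter, 82 mm tall, origin under its base. Loose.
- vial1: Bystander: small brown bottle, as the first.
- vial2: Bystander: small brown bottle, as the first.
- disc_lid: Bystander: plain flat black lid without bar, 48 mm diameter, 14 mm tall, origin under it. Loose.
- jug: Bystander: clear plastic measuring jug, 100 mm diameter, 130 mm tall, with a handle, origin under it. Loose.
- bottle: Bystander: brown bottle with black cap, 64 mm diameter, 160 mm tall, origin under it. Loose.
- spatula: Bystander: spatula with a wooden handle, lying on the bench, origin under its middle. Loose.
Mind the look-alikes: they are no part of the job. What is shaped like the clamp but purple is not meant.

How it is judged (in metres and radians):
On the way:
1. the cap has dropped into the thread start: square on the neck, its centre less than 17.8 mm above the neck point, not yet run in (z of cap_center in the frame of neck between 0.0135 and 0.0178 m and horizontal distance between cap_center and neck below 0.004 m and angle between cap's own z axis and vertical below 0.12 rad), for 0.1 s.
At the end, for the whole second after the job is handed in: The cap is screwed home on the flask's neck: its centre at most 11.8 mm above the neck point (fully home is 10.8 mm), within 3 mm of the neck's axis, tilted less than 0.08 rad and at rest; the other things are where they were (z of cap_center in the frame of neck below 0.0118 m and horizontal distance between cap_center and neck below 0.003 m and angle between cap's own z axis and vertical below 0.08 rad and linear speed of cap below 0.02 m/s); the robot touches nothing.
It fails at once if the cap is forced: more than 60 N between cap and flask, all contacts together (contact force between cap and clamp above 60 N).
It fails at once if the cap is tilted more than 0.2 rad on the neck (cross-threaded) (horizontal distance between cap_center and neck below 0.02 m and z of cap_center in the frame of neck below 0.03 m and angle between cap's own z axis and vertical above 0.2 rad).
It fails at once if another thing on the bench is moved by more than 20 mm (distance of any of vial0, vial1, vial2, disc_lid, jug, bottle, spatula from where it was at the start of the episode above 0.02 m).
It also fails if it takes over 72 s, if anything falls off the work surface, if the arm or the gripper's body presses on something with over 40 N, if the wrist force passes 120 N, or if a joint passes its speed limit or range.

## Working session

There is one attempt and no reset: what is moved stays moved. The work goes in short steps, Python scripts to look and compute and a tool call to move; the robot and the scene stay as the last step left them, time stands still between calls to the robot, and variables do not carry over. Pictures are saved under pics/ and viewed, about 8 in all and at most 12, crops included, and the job is handed in when it is done.

Besides the shell and the picture viewer there is one more tool, called as name(argument=value, ...) on one line, values as JSON. move_arm: Moves the arm, as the interface text tells. Its arguments: {"type":"object","properties":{"series":{"type":"string"},"grip_force":{"type":"number"}},"required":["series"]}

```bash
mkdir -p pics; ls
python3 - <<'E'
from rig import r, vision
import cv2
for n in("top","side"):
    cv2.imwrite(f"pics/{n}0.png",cv2.resize(vision.grab_frame(n)[:,:,::-1],(800,600)))
    print(n,vision.camera_params(n))
print(r.sense())
E
```

```text
pics
top {'fx': 442.33675941624966, 'fy': 442.33675941624966, 'cx': 258.0225346448771, 'cy': 189.1996940657427, 'k1': -0.026318092072052417, 'position': array([ 342.89578101,  -93.60614858, 1507.43356403]), 'rotation': array([ 1.20108407e-01,  1.23095212e-03, -1.58607545e+00])}
side {'fx': 464.2125695406194, 'fy': 464.2125695406194, 'cx': 255.07396151697247, 'cy': 197.17302662183212, 'k1': -0.12685894264907013, 'position': array([389.07061968, 937.24248005, 725.88043287]), 'rotation': array([ 1.05393387,  0.01836856, -3.02277885])}
{'clock': 0.1, 'qpos': array([-1.15938323e+00,  3.53603176e-01,  1.63402401e+00, -1.87665657e-05,
        1.15523368e+00, -2.40931227e-03]), 'qvel': array([ 5.91381882e-04, -5.44374751e-04, -1.90878700e-03, -5.39148618e-05,
       -4.75327052e-04,  1.09546177e-03]), 'joint_efforts': array([-2.27887685e-03, -6.06357694e+01, -3.42819393e+01, -1.43764182e-04,
        3.84537314e-03, -3.44415866e-06]), 'eef_pos': array([ 251.14165083, -571.86451399,  230.63689883]), 'tcp_rot': array([-3.14032441e+00,  1.41041483e-05,  4.13830010e-01]), 'contact_force': array([-0.32311473,  0.78993217, -0.40498015]), 'wrist_torque': array([0.05420728, 0.00624603, 0.0007219 ]), 'opening': 1.0004249308257231}
```

View pics/top0.png

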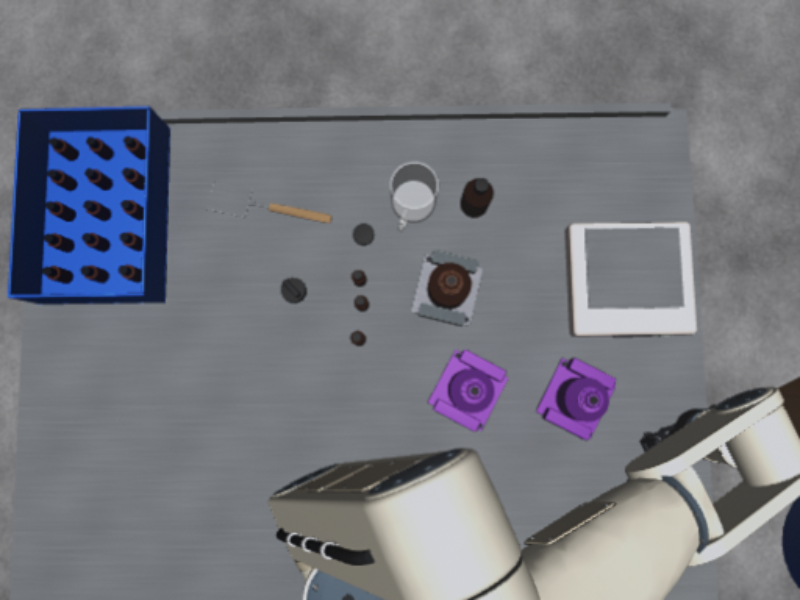

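View pics/side0.png

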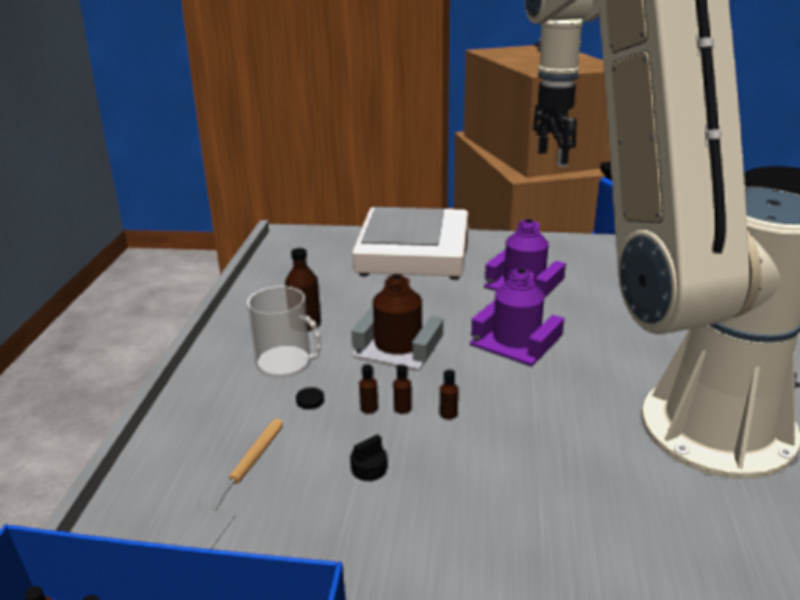

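The cap with the bar is at top (293,290) and side (368,458). Things that could be taken for it are the flat disc lid at top (363,234) / side (310,398), the vial caps at top (359,278), (361,303), (358,338), and the bottle cap at (483,187). The flask in the grey clamp is at top (450,285) / side (397,315). The purple ones at top (470,390) and (580,398) are decoys. Next I'll check the choice in a close crop and measure it.

```bash
cat > h.py <<'E'
import numpy as np, cv2
from scipy.spatial.transform import Rotation as Ro
from rig import r, vision
def cam(n):
    p=vision.camera_params(n); return p,Ro.from_euler('xyz',p['rotation']).as_matrix()
def ray(n,u,v):
    p,R=cam(n); K=np.array([[p['fx'],0,p['cx']],[0,p['fy'],p['cy']],[0,0,1]])
    x,y=cv2.undistortPoints(np.array([[[u,v]]],float),K,np.array([p['k1'],0,0,0.]))[0,0]
    d=R@np.array([x,-y,-1]); return p['position'],d/np.linalg.norm(d)
def onplane(n,u,v,z):
    o,d=ray(n,u,v); return o+d*(z-o[2])/d[2]
def proj(n,P):
    p,R=cam(n); c=R.T@(np.asarray(P,float)-p['position']); x,y=c[0]/-c[2],-c[1]/-c[2]
    s=1+p['k1']*(x*x+y*y); return np.array([p['fx']*x*s+p['cx'],p['fy']*y*s+p['cy']])
def tri(a,b):
    (o,d),(q,e)=a,b; t=np.linalg.lstsq(np.c_[d,-e],q-o,rcond=None)[0]
    A,B=o+t[0]*d,q+t[1]*e; return (A+B)/2,np.linalg.norm(A-B)
E
python3 - <<'E'
from h import *
T=vision.grab_frame("top");S=vision.grab_frame("side")
def crop(I,x,y,w,h): return cv2.resize(I[y:y+h,x:x+w],(400,300),interpolation=cv2.INTER_CUBIC)
g=np.vstack([np.hstack([crop(T,168,170,40,30),crop(S,212,270,48,36)]),np.hstack([crop(T,260,155,60,45),crop(S,222,170,64,48)])])
g=np.clip(g.astype(float)*1.8,0,255).astype(np.uint8)
cv2.imwrite("pics/c1.png",g[:,:,::-1])
for n,I,b in(("top",T,(170,170,208,200)),("side",S,(215,272,260,310))):
    x,y,X,Y=b; m=(I[y:Y,x:X].max(2)<65).astype(np.uint8)
    k,l,s,c=cv2.connectedComponentsWithStats(m); i=1+s[1:,4].argmax()
    print(n,s[i],c[i]+[x,y]); 
    print(n,proj(n,[0,0,0]),onplane(n,*(c[i]+[x,y]),20))
m=(S[180:240,225:285].astype(int));
E
```

```text
top [ 10   8  16  16 195] [187.54358974 185.52307692]
top [231.82467457 347.42721912] [538.67531137 144.42674434  20.        ]
side [  9   7  24  29 524] [235.83587786 293.94656489]
side [459.88113665 271.73860233] [540.04256773 149.46825356  20.        ]
```

View pics/c1.png

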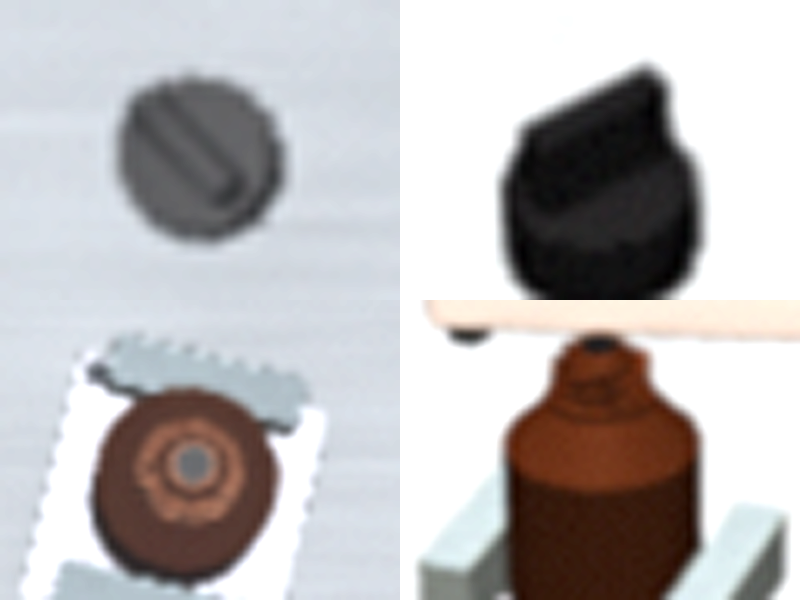

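Run:
```python
from h import *
f=lambda x,y,x0,y0,s:(x0+(x+.5)/s-.5,y0+(y+.5)/s-.5)
a=f(190,146,168,170,10);b=f(190,97,212,270,8.333)
print("bar",onplane("top",*a,53),onplane("side",*b,53),tri(ray("top",*a),ray("side",*b)))
e=[f(152,98,168,170,10),f(230,192,168,170,10)];P=[onplane("top",*q,53) for q in e];d=P[1]-P[0];print("ends",P,np.linalg.norm(d),np.arctan2(d[1],d[0]))
e=[f(128,130,212,270,8.333),f(252,70,212,270,8.333)];P=[onplane("side",*q,53) for q in e];d=P[1]-P[0];print("ends side",P,np.linalg.norm(d),np.arctan2(d[1],d[0]))
a=f(193,163,260,155,6.667);b=f(198,44,222,170,6.25)
print("nose",onplane("top",*a,146),onplane("side",*b,146),tri(ray("top",*a),ray("side",*b)))
# flask body silhouettes / cap circle from masks
T=vision.grab_frame("top").astype(float);S=vision.grab_frame("side").astype(float)
def comp(m):
    k,l,s,c=cv2.connectedComponentsWithStats(m.astype(np.uint8)); i=1+s[1:,4].argmax(); return l==i,c[i]
m,c=comp((T.max(2)<70)[165:205,165:210]); 
cn=cv2.findContours(m.astype(np.uint8),0,1)[0][0]; (u,v),rad=cv2.minEnclosingCircle(cn); u+=165;v+=165
print("cap circ",u,v,rad,onplane("top",u,v,25),onplane("top",u,v,14))
print("ellipse",cv2.fitEllipse(cn))
R=T[160:205,262:318]; m,c=comp((R[:,:,0]>1.35*R[:,:,2])); cn=cv2.findContours(m.astype(np.uint8),0,1)[0][0]; el=cv2.fitEllipse(cn)
print("flask",el,onplane("top",el[0][0]+262,el[0][1]+160,90))
# nose hole grey blob at top
R=T[170:190,280:297]; g=(np.abs(R[:,:,0]-R[:,:,2])<15); k,l,s,c=cv2.connectedComponentsWithStats(g.astype(np.uint8)); print(s,c+[280,170])
# expected skirt extents side: flask columns
for v in (205,212,218):
    row=S[v,215:300]; i=np.where(row[:,0]>1.5*row[:,2])[0]+215; print(v,i.min(),i.max())
```

```text
bar [538.97941598 142.46664837  53.        ] [542.79464226 144.50782244  53.        ] (array([541.15271295, 142.8963082 ,  51.46463694]), np.float64(3.9068869473486476))
ends [array([555.27307407, 155.18556754,  53.        ]), array([523.38935327, 129.12396648,  53.        ])] 41.179833672690975 -2.4563345028707735
ends side [array([557.09156446, 159.56993668,  53.        ]), array([527.83141211, 131.66426916,  53.        ])] 40.43368391305648 -2.3798840209037992
nose [ 537.61228334 -189.74290228  146.        ] [ 539.0809245  -187.52148851  146.        ] (array([ 538.59210721, -189.79053211,  144.74638554]), np.float64(1.5879173677995913))
cap circ 187.28260803222656 185.28260803222656 8.208457946777344 [538.85111413 144.51376024  25.        ] [540.30514804 146.28066505  14.        ]
ellipse ((22.464046478271484, 20.48799705505371), (14.35977840423584, 15.81631851196289), 132.87823486328125)
flask ((25.35392189025879, 21.788244247436523), (25.276445388793945, 26.585662841796875), 18.303184509277344) [ 536.65051725 -189.70091336   90.        ]
[[  0   0  17  20 316]
 [  0   0   1   1   1]
 [ 15   0   2   2   3]
 [  7   7   5   5  20]] [[287.90822785 179.64240506]
 [280.         170.        ]
 [295.66666667 170.33333333]
 [288.7        179.1       ]]
205 240 268
212 240 266
218 241 262
```

```bash
cat >> h.py <<'E'
def st(tgt=None,yaw=None):
    s=r.sense(); R=Ro.from_euler('xyz',s['tcp_rot'])
    print("t",round(s['clock'],2),"pos",s['eef_pos'].round(1),"rpy",s['tcp_rot'].round(3),"F",s['contact_force'].round(1),"M",s['wrist_torque'].round(2),"open",round(s['opening'],3),"q6",s['qpos'][5].round(2))
    if tgt is not None: print("shift units",(R.inv().apply(np.array(tgt)-s['eef_pos'])/40).round(2))
    if yaw is not None: print("turn deg",np.degrees((R.inv()*Ro.from_euler('xyz',[np.pi,0,yaw])).as_rotvec()).round(1))
E
python3 -c "
from h import *
st([540,144,230],0.72)"
```

```text
t 0.3 pos [ 251.2 -572.1  231. ] rpy [-3.141  0.     0.414] F [ 0.7 -0.1 -0.3] M [ 0.03 -0.05  0.03] open 1.001 q6 -0.0
shift units [ 13.81 -13.49   0.03]
turn deg [ -0.   -0.  -17.5]
```

move_arm(series="-1 0 0 0 0 0 -9; -1 0 0 0 0 0 -9", grip_force=40)

```text
clock: 0.55
eef_pos: [251.2, -572.0, 230.8]
tcp_rot: [-3.141, -0.0, 0.736]
contact_force: [0.2, -0.0, 0.2]
opening: 1.0
```

```bash
python3 -c "
from h import *
st([540,144,230],0.72)"
```

```text
t 0.55 pos [ 251.2 -572.   230.8] rpy [-3.141 -0.     0.736] F [ 0.2 -0.   0.2] M [0.04 0.03 0.03] open 1.0 q6 -0.32
shift units [17.37 -8.42  0.03]
turn deg [-0.  -0.   0.9]
```

move_arm(series="-1 .87 -.42 0 0 0 0; -1 .87 -.42 0 0 0 0; -1 .87 -.42 0 0 0 0; -1 .87 -.42 0 0 0 0; -1 .87 -.42 0 0 0 0; -1 .87 -.42 0 0 0 0; -1 .87 -.42 0 0 0 0; -1 .87 -.42 0 0 0 0; -1 .87 -.42 0 0 0 0; -1 .87 -.42 0 0 0 0; -1 .87 -.42 0 0 0 0; -1 .87 -.42 0 0 0 0; -1 .87 -.42 0 0 0 0; -1 .87 -.42 0 0 0 0; -1 .87 -.42 0 0 0 0; -1 .87 -.42 0 0 0 0; -1 .87 -.42 0 0 0 0; -1 .87 -.42 0 0 0 0; -1 .87 -.42 0 0 0 0; -1 .8 -.42 0 0 0 0")

```text
clock: 3.05
eef_pos: [546.7, 163.8, 232.4]
tcp_rot: [3.136, -0.003, 0.735]
contact_force: [0.2, 0.3, 0.0]
opening: 0.995
```

```bash
python3 -c "
from h import *
st([540,144,100],0.72)"
```

```text
t 3.05 pos [546.7 163.8 232.4] rpy [ 3.136e+00 -3.000e-03  7.350e-01] F [0.2 0.3 0. ] M [-0.01 -0.05  0.  ] open 0.995 q6 1.13
shift units [-0.47  0.24  3.31]
turn deg [ 0.3 -0.2  0.9]
```

move_arm(series="-1 -.47 .24 .8 .3 -.2 .9; -1 0 0 .8 0 0 0; -1 0 0 .8 0 0 0; -1 0 0 .8 0 0 0; -1 0 0 0 0 0 0")

```text
clock: 3.68
eef_pos: [541.2, 147.0, 101.8]
tcp_rot: [3.141, -0.003, 0.723]
contact_force: [-0.4, 1.3, 0.6]
opening: 1.002
```

Run:
```python
from h import *
st([540,144,70],0.72)
T=vision.grab_frame("top");S=vision.grab_frame("side")
g=np.hstack([cv2.resize(T[160:210,155:215],(400,333),interpolation=2),cv2.resize(S[230:312,190:288],(400,333),interpolation=2)])
cv2.imwrite("pics/c2.png",np.clip(g.astype(float)*2,0,255).astype(np.uint8)[:,:,::-1])
```

```text
t 3.67 pos [541.2 147.  101.8] rpy [ 3.141e+00 -3.000e-03  7.230e-01] F [-0.4  1.3  0.6] M [-0.02 -0.02 -0.03] open 1.002 q6 1.11
shift units [-0.07  0.04  0.79]
turn deg [ 0.1 -0.1  0.2]
```

View pics/c2.png

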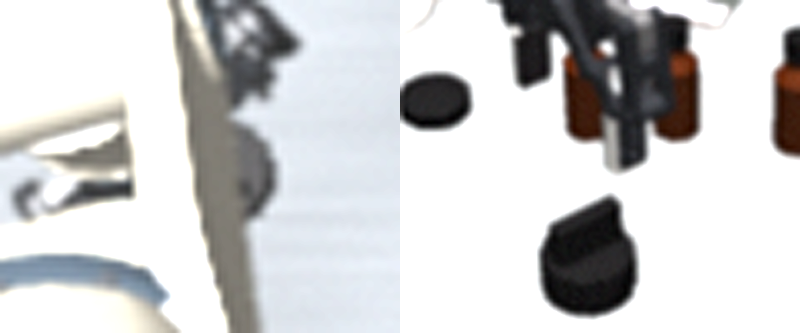

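move_arm(series="-1 -.07 .04 .6 0 0 0; -1 0 0 .6 0 0 0; -1 0 0 .45 0 0 0; -1 0 0 0 0 0 0")

```text
clock: 4.28
eef_pos: [548.1, 146.0, 43.4]
tcp_rot: [3.133, -0.017, 0.723]
contact_force: [-0.1, -0.6, 0.6]
opening: 0.996
```

Run:
```python
from h import *
st([540,144,31],0.72)
```

```text
t 4.28 pos [548.1 146.   43.4] rpy [ 3.133 -0.017  0.723] F [-0.1 -0.6  0.6] M [ 0.05 -0.01 -0.04] open 0.996 q6 1.11
shift units [-0.19 -0.1   0.31]
turn deg [ 0.5 -1.   0.2]
```

move_arm(series="-1 -.19 -.1 .15 .5 -1 .2; -1 0 0 .15 0 0 0; -1 0 0 0 0 0 0")

```text
clock: 4.65
eef_pos: [540.7, 144.3, 32.6]
tcp_rot: [3.142, -0.001, 0.719]
contact_force: [-1.0, -0.8, 0.6]
opening: 0.999
```

Run:
```python
from h import *
st([540,144,31],0.72)
```

```text
t 4.65 pos [540.7 144.3  32.6] rpy [ 3.142e+00 -1.000e-03  7.190e-01] F [-1.  -0.8  0.6] M [ 0.02 -0.   -0.  ] open 0.999 q6 1.11
shift units [-0.02 -0.01  0.04]
turn deg [ 0.  -0.  -0.1]
```

move_arm(series="1 0 0 .02 0 0 0; 1 0 0 0 0 0 0; 1 0 0 0 0 0 0; 1 0 0 0 0 0 0; 1 0 0 0 0 0 0; 1 0 0 0 0 0 0; 1 0 0 0 0 0 0; 1 0 0 0 0 0 0", grip_force=60)

```text
clock: 5.65
eef_pos: [541.3, 144.5, 32.5]
tcp_rot: [3.141, -0.002, 0.719]
contact_force: [-0.7, -0.2, 0.9]
opening: 0.129
```

Run:
```python
from h import *
st([540,144,31],0.72)
```

```text
t 5.65 pos [541.3 144.5  32.5] rpy [ 3.141e+00 -2.000e-03  7.190e-01] F [-0.7 -0.2  0.9] M [ 0.01  0.02 -0.06] open 0.129 q6 1.11
shift units [-0.03 -0.01  0.04]
turn deg [ 0.  -0.1 -0.1]
```

move_arm(series="1 0 0 -.5 0 0 0; 1 0 0 -.8 0 0 0; 1 0 0 -.8 0 0 0; 1 0 0 -.8 0 0 0; 1 0 0 -.8 0 0 0; 1 0 0 -.6 0 0 0;1 0 0 0 0 0 0")

```text
clock: 6.52
eef_pos: [539.4, 143.9, 207.9]
tcp_rot: [-3.14, 0.002, 0.719]
contact_force: [0.6, 0.5, -0.3]
opening: 0.122
```

Run:
```python
from h import *
st([538,-189,215],0.72)
```

```text
t 6.53 pos [539.4 143.9 207.9] rpy [-3.14e+00  2.00e-03  7.19e-01] F [ 0.6  0.5 -0.3] M [-0.02  0.01 -0.11] open 0.122 q6 1.11
shift units [-5.51  6.24 -0.17]
turn deg [-0.1  0.1 -0. ]
```

move_arm(series="1 -.6 .68 -.02 0 0 0; 1 -.6 .68 -.02 0 0 0; 1 -.6 .68 -.02 0 0 0; 1 -.6 .68 -.02 0 0 0; 1 -.6 .68 -.02 0 0 0; 1 -.6 .68 -.02 0 0 0; 1 -.6 .68 -.02 0 0 0; 1 -.6 .68 -.02 0 0 0; 1 -.4 .5 0 0 0 0; 1 0 0 0 0 0 0;1 0 0 0 0 0 0")

```text
clock: 7.9
eef_pos: [532.0, -179.9, 198.6]
tcp_rot: [-3.125, 0.014, 0.721]
contact_force: [0.0, -0.4, -0.1]
opening: 0.127
```

Run:
```python
from h import *
st([538,-189,200],0.72)
T=vision.grab_frame("top");S=vision.grab_frame("side")
g=np.hstack([cv2.resize(T[150:210,250:322],(400,333),interpolation=2),cv2.resize(S[130:230,200:320],(400,333),interpolation=2)])
cv2.imwrite("pics/c3.png",np.clip(g.astype(float)*2,0,255).astype(np.uint8)[:,:,::-1])
```

```text
t 7.9 pos [ 532.  -179.9  198.6] rpy [-3.125  0.014  0.721] F [ 0.  -0.4 -0.1] M [-0.01  0.   -0.03] open 0.127 q6 0.53
shift units [-0.04  0.27 -0.04]
turn deg [-0.9  0.8  0. ]
```

View pics/c3.png

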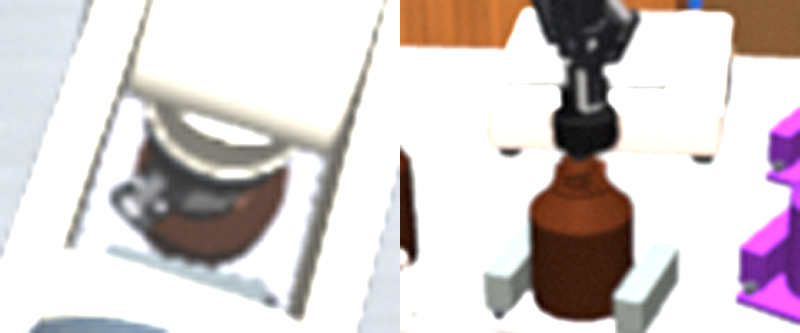

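move_arm(series="1 -.04 .27 -.04 -.9 .8 0; 1 0 0 0 0 0 0;1 0 0 0 0 0 0")

```text
clock: 8.38
eef_pos: [539.0, -187.9, 200.7]
tcp_rot: [3.14, -0.001, 0.724]
contact_force: [0.7, 0.2, -0.1]
opening: 0.123
```

Run:
```python
from h import *
st([538,-189,200],0.72)
S=vision.grab_frame("side").astype(float)
s=r.sense()['eef_pos']
def vplane(u,v,y):
    o,d=ray("side",u,v); return o+d*(y-o[1])/d[1]
# cap rows
for v in range(160,178,2):
    row=S[v,225:290].max(1); i=np.where(row<55)[0]+225
    if len(i): u=(i.min()+i.max())/2; print("cap",v,i.min(),i.max(),vplane(u,v,s[1]).round(1))
for v in list(range(178,190,2))+list(range(196,210,2)):
    row=S[v,225:290]; i=np.where((row[:,0]>1.4*row[:,2])&(row[:,0]<130))[0]+225
    if len(i): u=(i.min()+i.max())/2; print("flask",v,i.min(),i.max(),vplane(u,v,-189).round(1))
print(proj("side",s-[0,0,20]),proj("side",[538,-189,130]))
g=cv2.resize(S[140:200,215:295],(800,600),interpolation=2)
cv2.imwrite("pics/c4.png",np.clip(g*2.5,0,255).astype(np.uint8)[:,:,::-1])
```

```text
t 8.38 pos [ 539.  -187.9  200.7] rpy [ 3.14e+00 -1.00e-03  7.24e-01] F [ 0.7  0.2 -0.1] M [ 0.03  0.13 -0.02] open 0.123 q6 0.51
shift units [-0.04  0.    0.02]
turn deg [ 0.1 -0.1  0.2]
cap 160 245 260 [ 540.2 -187.9  196. ]
cap 162 244 261 [ 540.3 -187.9  190. ]
cap 164 244 262 [ 539.1 -187.9  184.1]
cap 166 244 262 [ 539.2 -187.9  178.1]
cap 168 244 262 [ 539.3 -187.9  172.1]
cap 170 244 261 [ 540.8 -187.9  166. ]
cap 172 246 259 [ 540.9 -187.9  159.9]
cap 174 252 254 [ 539.7 -187.9  153.8]
cap 176 233 256 [ 563.4 -187.9  146.7]
flask 178 248 260 [ 537.3 -189.   141.1]
flask 180 247 261 [ 537.4 -189.   134.9]
flask 182 247 261 [ 537.6 -189.   128.6]
flask 184 246 262 [ 537.7 -189.   122.4]
flask 186 245 264 [ 536.4 -189.   116.1]
flask 188 242 266 [ 537.9 -189.   109.7]
flask 196 240 268 [ 538.4 -189.    84.1]
flask 198 240 268 [ 538.6 -189.    77.6]
flask 200 240 268 [ 538.7 -189.    71.1]
flask 202 240 268 [ 538.8 -189.    64.6]
flask 204 240 268 [ 538.9 -189.    58. ]
flask 206 240 268 [ 539.1 -189.    51.4]
flask 208 239 268 [ 540.6 -189.    44.7]
[253.05861595 165.12136032] [253.83093876 181.55092978]
```

View pics/c4.png

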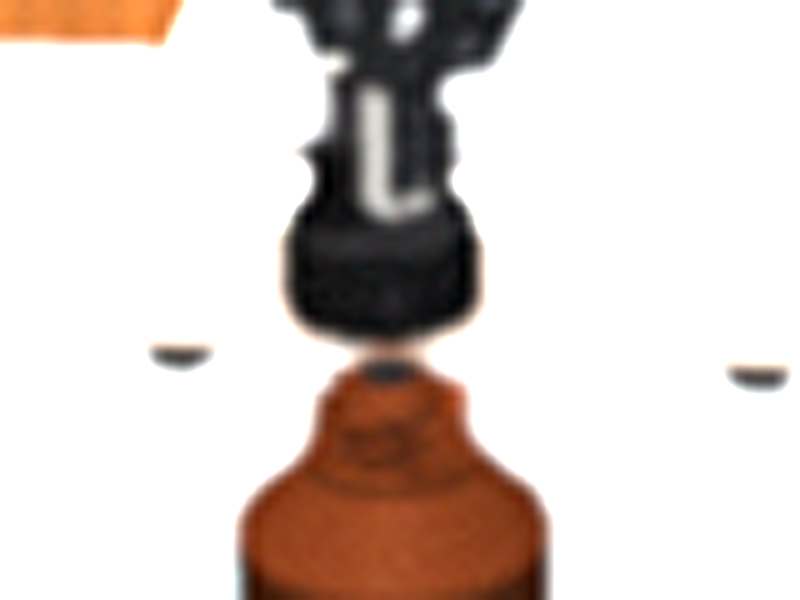

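move_arm(series="1 -.02 .01 .25 .1 -.1 .2; 1 0 0 .25 0 0 0;1 0 0 0.1 0 0 0;1 0 0 0 0 0 0")

```text
clock: 8.93
eef_pos: [538.2, -188.5, 174.4]
tcp_rot: [-3.14, 0.001, 0.72]
contact_force: [0.9, 0.2, -0.1]
opening: 0.128
```

Run:
```python
from h import *
st([538.7,-188.5,172],0.72)
```

```text
t 8.93 pos [ 538.2 -188.5  174.4] rpy [-3.14e+00  1.00e-03  7.20e-01] F [ 0.9  0.2 -0.1] M [ 0.07  0.08 -0.  ] open 0.128 q6 0.51
shift units [0.01 0.01 0.06]
turn deg [-0.1  0.1  0. ]
```

move_arm(series="1 .01 .01 .04 0 0 0; 1 0 0 .04 0 0 0;1 0 0 0.03 0 0 0;1 0 0 0 0 0 0")

```text
clock: 9.43
eef_pos: [539.2, -189.0, 170.3]
tcp_rot: [-3.141, 0.001, 0.72]
contact_force: [-0.2, -0.9, -1.4]
opening: 0.125
```

move_arm(series="1 0 0 .03 0 0 0; 1 0 0 .03 0 0 0;1 0 0 0 0 0 0")

```text
clock: 9.8
eef_pos: [539.2, -189.2, 168.1]
tcp_rot: [3.141, 0.001, 0.72]
contact_force: [-0.5, -0.9, 0.7]
opening: 0.125
```

Run:
```python
from h import *
st([538.7,-188.5,168],0.72)
```

```text
t 9.8 pos [ 539.2 -189.2  168.1] rpy [3.141e+00 1.000e-03 7.200e-01] F [-0.5 -0.9  0.7] M [-0.26  0.18  0.01] open 0.125 q6 0.51
shift units [ 0.   -0.02  0.  ]
turn deg [0.  0.1 0. ]
```

move_arm(series="1 0 0 .025 0 0 0; 1 0 0 0 0 0 0")

```text
clock: 10.05
eef_pos: [539.1, -189.6, 167.1]
tcp_rot: [3.141, 0.001, 0.72]
contact_force: [-1.3, -2.5, -2.6]
opening: 0.123
```

move_arm(series="1 0 0 .025 0 0 0; 1 0 0 0 0 0 0")

```text
clock: 10.3
eef_pos: [539.2, -189.6, 166.9]
tcp_rot: [3.141, 0.001, 0.72]
contact_force: [-2.3, -2.0, 2.0]
opening: 0.125
```

move_arm(series="1 0 0 .025 0 0 0; 1 0 0 0 0 0 0")

```text
clock: 10.55
eef_pos: [539.3, -189.6, 166.9]
tcp_rot: [3.14, 0.001, 0.72]
contact_force: [-2.0, -1.9, 1.3]
opening: 0.125
```

Run:
```python
from h import *
st([538.7,-188.5,168],0.72)
```

```text
t 10.55 pos [ 539.3 -189.6  166.9] rpy [3.14e+00 1.00e-03 7.20e-01] F [-2.  -1.9  1.3] M [-0.36  0.34  0.04] open 0.125 q6 0.51
shift units [ 0.01 -0.03 -0.03]
turn deg [0.1 0.1 0. ]
```

move_arm(series="1 -.01 0 .04 0 0 -4; 1 -.01 0 .04 0 0 -4; 1 0 0 .04 0 0 -4; 1 0 0 .04 0 0 -4")

```text
clock: 11.05
eef_pos: [539.9, -190.5, 167.2]
tcp_rot: [3.137, -0.0, 1.005]
contact_force: [-8.8, 0.7, 20.8]
opening: 0.126
```

Run:
```python
from h import *
st([538.7,-189.5,168],0.72)
```

```text
t 11.05 pos [ 539.9 -190.5  167.2] rpy [ 3.137 -0.     1.005] F [-8.8  0.7 20.8] M [ 0.03  1.58 -0.41] open 0.126 q6 0.22
shift units [ 0.01 -0.04 -0.02]
turn deg [ 0.2 -0.  16.3]
```

move_arm(series="1 -.015 -.02 -.01 0 0 0")

```text
clock: 11.18
eef_pos: [539.1, -190.4, 168.1]
tcp_rot: [3.137, -0.001, 1.006]
contact_force: [0.1, -0.0, -0.3]
opening: 0.127
```

move_arm(series="1 0 0 .015 0 0 -4; 1 0 0 .015 0 0 -4; 1 0 0 .015 0 0 -4")

```text
clock: 11.55
eef_pos: [539.7, -190.3, 168.2]
tcp_rot: [3.135, -0.0, 1.22]
contact_force: [-5.1, -0.6, 13.3]
opening: 0.126
```

Run:
```python
from h import *
st([538.7,-189.5,168],1.2)
```

```text
t 11.55 pos [ 539.7 -190.3  168.2] rpy [ 3.135 -0.     1.22 ] F [-5.1 -0.6 13.3] M [ 0.    0.93 -0.15] open 0.126 q6 0.01
shift units [ 0.01 -0.03  0.  ]
turn deg [ 0.4 -0.   1.1]
```

move_arm(series="1 -.01 -.02 -.005 .3 0 -3; 1 0 0 .01 0 0 -3; 1 0 0 .01 0 0 -3")

```text
clock: 11.92
eef_pos: [539.7, -190.4, 168.8]
tcp_rot: [3.138, -0.0, 1.381]
contact_force: [-3.7, -0.7, 9.4]
opening: 0.126
```

move_arm(series="1 0 0 .01 0 0 -3; 1 0 0 .01 0 0 -3")

```text
clock: 12.18
eef_pos: [539.8, -190.1, 169.0]
tcp_rot: [3.138, -0.001, 1.488]
contact_force: [-4.2, 0.1, 8.5]
opening: 0.126
```

Run:
```python
from h import *
st([538.7,-189.5,168],1.4)
```

```text
t 12.18 pos [ 539.8 -190.1  169. ] rpy [ 3.138e+00 -1.000e-03  1.488e+00] F [-4.2  0.1  8.5] M [ 0.16  0.72 -0.21] open 0.126 q6 -0.26
shift units [ 0.01 -0.03  0.03]
turn deg [ 0.2 -0.1  5. ]
```

move_arm(series="1 0 -.02 .012 0.2 0 -3; 1 0 0 .012 0 0 -3")

```text
clock: 12.42
eef_pos: [539.3, -189.3, 168.8]
tcp_rot: [3.141, -0.002, 1.594]
contact_force: [-3.5, -0.6, 6.7]
opening: 0.126
```

move_arm(series="1 0 -.01 .015 0 0 -3; 1 0 0 .015 0 0 -3")

```text
clock: 12.68
eef_pos: [539.1, -189.6, 167.7]
tcp_rot: [3.14, -0.001, 1.702]
contact_force: [-0.9, -2.7, 0.5]
opening: 0.128
```

Run:
```python
from h import *
st([538.7,-189.5,168],1.4)
```

```text
t 12.68 pos [ 539.1 -189.6  167.7] rpy [ 3.140e+00 -1.000e-03  1.702e+00] F [-0.9 -2.7  0.5] M [-0.61  0.14 -0.11] open 0.128 q6 -0.47
shift units [ 0.   -0.01 -0.01]
turn deg [ 0.1 -0.1 17.3]
```

Dropping (force gone, z falling). Now pure lowering.

move_arm(series="1 0 0 .03 0 0 0; 1 0 0 .03 0 0 0")

```text
clock: 12.92
eef_pos: [539.3, -189.9, 165.0]
tcp_rot: [3.14, -0.001, 1.7]
contact_force: [-1.4, -3.2, 0.7]
opening: 0.127
```

move_arm(series="1 0 0 .03 0 0 0; 1 0 0 .03 0 0 0")

```text
clock: 13.18
eef_pos: [539.3, -189.9, 162.3]
tcp_rot: [3.14, -0.001, 1.699]
contact_force: [-2.1, -1.7, 10.3]
opening: 0.129
```

Run:
```python
from h import *
st([538.7,-189.5,162.5],1.7)
```

```text
t 13.18 pos [ 539.3 -189.9  162.3] rpy [ 3.140e+00 -1.000e-03  1.699e+00] F [-2.1 -1.7 10.3] M [-0.4   0.45  0.02] open 0.129 q6 -0.47
shift units [ 0.01 -0.01 -0.01]
turn deg [ 0.1 -0.  -0. ]
```

move_arm(series="1 0 0 -.005 0 0 0; 1 0 0 0 0 0 0")

```text
clock: 13.42
eef_pos: [539.2, -189.9, 162.5]
tcp_rot: [3.14, -0.001, 1.699]
contact_force: [-0.9, -2.5, 1.7]
opening: 0.122
```

move_arm(series="1 0 0 .004 0 0 4; 1 0 0 .006 0 0 4; 1 0 0 .006 0 0 4; 1 0 0 .006 0 0 4")

```text
clock: 13.92
eef_pos: [539.6, -190.3, 161.6]
tcp_rot: [3.139, -0.0, 1.411]
contact_force: [-1.6, -2.6, 2.3]
opening: 0.127
```

Run:
```python
from h import *
st([538.7,-189.5,162.5],1.7)
```

```text
t 13.93 pos [ 539.6 -190.3  161.6] rpy [ 3.139 -0.     1.411] F [-1.6 -2.6  2.3] M [-0.57  0.24  0.04] open 0.127 q6 -0.18
shift units [ 0.02 -0.03 -0.02]
turn deg [  0.1  -0.  -16.5]
```

move_arm(series="1 0 0 .006 0 0 4; 1 0 0 .006 0 0 4; 1 0 0 .006 0 0 4; 1 0 0 .006 0 0 4; 1 0 0 .006 0 0 4; 1 0 0 .006 0 0 4")

```text
clock: 14.68
eef_pos: [539.3, -190.3, 160.2]
tcp_rot: [3.14, -0.001, 0.978]
contact_force: [0.1, -2.4, 1.3]
opening: 0.125
```

move_arm(series="1 0 0 .006 0 0 4; 1 0 0 .006 0 0 4; 1 0 0 .006 0 0 4; 1 0 0 .006 0 0 4")

```text
clock: 15.18
eef_pos: [539.3, -190.2, 159.2]
tcp_rot: [3.141, -0.001, 0.689]
contact_force: [0.0, -2.4, 1.9]
opening: 0.125
```

Run:
```python
from h import *
st([538.7,-189.5,157],.1)
```

```text
t 15.18 pos [ 539.3 -190.2  159.2] rpy [ 3.141e+00 -1.000e-03  6.890e-01] F [ 0.  -2.4  1.9] M [-0.4   0.22  0.02] open 0.125 q6 0.54
shift units [ 0.   -0.02  0.05]
turn deg [ 0.  -0.1 33.8]
```

move_arm(series="1 0 0 .006 0 0 4; 1 0 0 .006 0 0 4; 1 0 0 .006 0 0 4; 1 0 0 .006 0 0 4; 1 0 0 .006 0 0 4; 1 0 0 .006 0 0 4; 1 0 0 .006 0 0 4")

```text
clock: 16.05
eef_pos: [539.2, -190.0, 157.5]
tcp_rot: [3.141, -0.001, 0.184]
contact_force: [-1.2, -2.1, 1.8]
opening: 0.125
```

move_arm(series="1 0 0 .005 0 0 2; 1 0 0 .005 0 0 2")

```text
clock: 16.3
eef_pos: [539.2, -190.0, 157.2]
tcp_rot: [3.141, -0.001, 0.111]
contact_force: [-2.0, -2.4, 3.3]
opening: 0.122
```

Run:
```python
from h import *
st([538.7,-189.5,157],.0)
```

```text
t 16.3 pos [ 539.2 -190.   157.2] rpy [ 3.141e+00 -1.000e-03  1.110e-01] F [-2.  -2.4  3.3] M [-0.41  0.29  0.09] open 0.122 q6 1.12
shift units [-0.01 -0.01  0.01]
turn deg [ 0.  -0.1  6.4]
```

move_arm(series="1 0 0 .005 0 0 2; 1 0 0 .005 0 0 2")

```text
clock: 16.55
eef_pos: [539.1, -189.9, 157.0]
tcp_rot: [-3.142, -0.001, 0.038]
contact_force: [-2.7, -0.7, 3.7]
opening: 0.129
```

Run:
```python
from h import *
st([538.7,-189.5,157],.0)
```

```text
t 16.55 pos [ 539.1 -189.9  157. ] rpy [-3.142e+00 -1.000e-03  3.800e-02] F [-2.7 -0.7  3.7] M [-0.41  0.36  0.06] open 0.129 q6 1.19
shift units [-0.01 -0.01 -0.  ]
turn deg [-0.  -0.1  2.2]
```

move_arm(series="1 0 0 .005 0 0 2; 1 0 0 .004 0 0 2")

```text
clock: 16.8
eef_pos: [538.5, -190.2, 156.8]
tcp_rot: [3.141, 0.0, -0.036]
contact_force: [-3.5, -3.3, 6.4]
opening: 0.129
```

Run:
```python
from h import *
st([538.7,-189.5,157],.0)
```

```text
t 16.8 pos [ 538.5 -190.2  156.8] rpy [ 3.141  0.    -0.036] F [-3.5 -3.3  6.4] M [-0.68  0.72  0.32] open 0.129 q6 1.27
shift units [ 0.01 -0.02 -0.01]
turn deg [ 0.   0.  -2.1]
```

move_arm(series="1 0 0 .004 0 0 1; 1 0 0 .004 0 0 0.5")

```text
clock: 17.05
eef_pos: [538.4, -190.4, 156.8]
tcp_rot: [3.141, -0.0, -0.064]
contact_force: [-2.4, -2.2, 5.2]
opening: 0.123
```

Run:
```python
from h import *
st([538.7,-189.5,157],.0)
```

```text
t 17.05 pos [ 538.4 -190.4  156.8] rpy [ 3.141 -0.    -0.064] F [-2.4 -2.2  5.2] M [-0.24  0.48  0.6 ] open 0.123 q6 1.29
shift units [ 0.   -0.02 -0.01]
turn deg [ 0.1  0.  -3.7]
```

move_arm(series="1 0 0 0 0 0 -0.5; -1 0 0 0 0 0 0; -1 0 0 0 0 0 0; -1 0 0 0 0 0 0; -1 0 0 0 0 0 0; -1 0 0 0 0 0 0; -1 0 0 0 0 0 0")

```text
clock: 17.92
eef_pos: [538.7, -189.3, 155.8]
tcp_rot: [-3.141, -0.0, -0.057]
contact_force: [0.5, 0.5, 0.7]
opening: 1.001
```

move_arm(series="-1 0 0 -.3 0 0 0; -1 0 0 -.6 0 0 0; -1 0 0 -.6 0 0 0; -1 0 0 -.6 0 0 0; -1 0 0 -.6 0 0 0; -1 0 0 -.6 0 0 0;-1 0 0 0 0 0 0; -1 0 0 0 0 0 0")

```text
clock: 18.92
eef_pos: [538.7, -189.5, 296.8]
tcp_rot: [-3.141, -0.003, -0.057]
contact_force: [1.4, 0.8, 0.3]
opening: 1.002
```

Run:
```python
from h import *
st()
S=vision.grab_frame("side").astype(float)
print(proj("side",[538.7,-189.5,177.5]),proj("side",[538.7,-189.5,151]),proj("side",[538.7,-189.5,124]))
for v in range(160,190,2):
    row=S[v,225:285].max(1); i=np.where(row<55)[0]+225
    if len(i):print(v,i.min(),i.max())
a=cv2.resize(S[140:200,215:295],(400,300),interpolation=2)*2.5
b=cv2.resize(S,(400,300))
cv2.imwrite("pics/c5.png",np.clip(np.hstack([a,b]),0,255).astype(np.uint8)[:,:,::-1])
```

```text
t 18.93 pos [ 538.7 -189.5  296.8] rpy [-3.141e+00 -3.000e-03 -5.700e-02] F [1.4 0.8 0.3] M [0.04 0.   0.04] open 1.002 q6 1.29
[253.25312939 165.95813739] [253.44891647 174.67308905] [253.64453218 183.37594865]
168 246 260
170 246 260
172 246 261
174 245 261
176 233 262
178 245 262
180 245 262
182 245 262
184 245 262
186 245 263
188 243 266
```

View pics/c5.png

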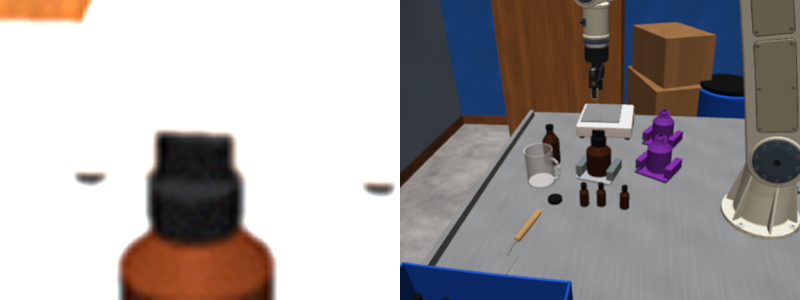

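The cap sits square on the neck. Its bar top is at row ~166.4, against 166.0 expected for home. The bystanders look unmoved and the gripper is clear.

```bash
python3 -c "
from rig import r
print(r.sign_off())"
```

```text
the job is handed in; nothing more can be done
None
```

The cap is screwed home on the brown flask in the grey clamp. I've let go of it, the arm is clear, and the job is handed in (no verdict is reported).

- **Finding the start:** I gripped the bar at 60 N, set the cap on the thread tops, and turned it backwards by about 1 rad. It climbed, then dropped 6.7 mm into the start, where its centre was about 16.3 mm above the neck point.
- **Running in:** I turned it clockwise by about 1.75 rad until it met the stops. It sank about 5.5 mm on the way.
- **Last checks:** At the stops the torque was 0.6 N m and the push 5 N. The cap's centre was about 10.8 mm above the neck point by arm height (limit 11.8 mm), measured just before I opened the fingers. The final side picture shows the cap square and at the right height, with the bystanders looking unmoved by eye. The job took 19 s.
- **Deviations:** On the first backwards turn the push at the wrist reached about 21 N (limit 60 N), so I eased off. The two cameras disagreed by 2–4 mm on positions, which I settled by feel. The run-in also left a steady side force of 2–3 N.

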